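# Set the breathing-set tester and start it

### The job

Set the breathing-set tester and start it: with a fingertip, flick the toothed edge of the wheel that sticks out of the tester's front clockwise (seen from above), click by click, until the rib on the dial points at the fixed wedge, without going a click past it. Then press the larger of the two buttons on the tester's top fully down and let it come up again. Do not touch the dial itself, do not press the small button, press nothing before the wheel is set, and leave the loose things around the tester where they lie.

Things in the scene. Friction and masses are not known exactly. Their poses are not given: they have to be found in the camera images.
- tester: grey tester box fixed to the table, 180 (x) x 280 (y) x 76 mm high; origin at the centre of its underside, z up; -x is its front face (90 mm from the origin), turned roughly to the robot. A 140 mm wide slot in the front, 38 to 66 mm above the table, lets the wheel stick out. Behind the dial a gauge 52 mm in diameter rises to 91 mm above the table
- wheel_axis (a point): point on the vertical axis of the black thumbwheel, half-way up it (52 mm above the table), 28 mm behind the tester's front face, 62 mm in front of its origin; axes as the tester's. The wheel is 18 mm thick, core radius 34 mm, with 8 radial teeth 8 mm wide reaching to radius 52 mm
- wheel_front (a point): 52 mm in front of wheel_axis (tester's -x), same height: foremost point swept by the tooth tips, free below down to the table. At rest in a click two teeth stick out, 22.5 deg either side of the front: tips 20 mm out of the front face and 20 mm either side of the axis. Moving the -y tooth to where the +y tooth stood is one click
- wheel (a joint): wheel angle in rad, growing clockwise seen from above (its exposed front edge moves to the tester's +y). A sprung detent clicks every 45 deg (0.785); 0 is the set position (rib at wedge). It starts 2 to 4 clicks short, at about -1.57, -2.36 or -3.14. A tooth pushed past half-way to the next click (3 to 5 N) snaps on by itself and stays. End stops at -3.69 and +1.81
- dial: black dial disc of radius 26 mm above the hood on the wheel's axis, turning with the wheel; origin at the centre of its underside (76.5 mm above the table), top at 81.5 mm; a 24 mm aluminium rib 3 mm high on it runs from the centre along its +x. Not to be touched
- rib_tip (a point): outer end of the aluminium rib on the dial, 24.5 mm from the wheel's axis
- mark (a point): tip of the fixed aluminium wedge on the hood, 29 mm from the wheel's axis on the side away from the front (tester's +x)
- start (a joint): travel of the larger button, m: 0 up, 0.006 fully down (about 5 N); it springs back
- start_top (a point): centre of the top of the larger button (round, black cap 36 mm in diameter) on the hood; it may be at the left or the right of the tester
- aux (a joint): travel of the small button, m: 0 up, 0.006 fully down
- aux_top (a point): centre of the top of the small button (round, cap 18 mm in diameter), at the other side of the hood
- gauge: loose hand pressure gauge, 66 mm dia, 28 mm high; origin at its underside; to be left where it is
- adaptor: loose brass adaptor, 36 mm dia, 42 mm high; origin at its underside; to be left where it is
- canister: loose filter canister, 84 mm dia, 75 mm high; origin at its underside; to be left where it is
- carton: loose carton 90 x 60 x 50 mm; origin at its underside; to be left where it is
- driver: loose screwdriver; origin at its underside; to be left where it is
- mug: loose mug, 80 mm dia, 90 mm high; origin at its underside; to be left where it is
- collar: loose rubber collar, 56 mm dia, 14 mm high; origin at its underside; to be left where it is
Mind the look-alikes: they are no part of the job. Leave any purple look-alike of the mug alone. Of the things shaped like the carton, the cardboard one is meant.

How it is judged (in metres and radians):
On the way, in this order (a step that is already met when the one before it is completed fails the run):
1. the wheel rests in the click where the rib points at the wedge (value of joint wheel between -0.2 and 0.2 rad), for 0.3 s.
2. the larger button is pressed fully down (value of joint start above 0.0045 m), for 0.05 s.
At the end, for the whole second after the job is handed in: The wheel rests in the click where the rib points at the wedge (within 0.2 rad), the larger button has been pressed (4.5 of 6 mm) after that and is up again, the small one is up, and the loose things lie at rest within 20 mm of where they were (all of step 1 and value of joint each of start, aux below 0.002 m and linear speed of each of gauge, adaptor, canister, carton, driver, mug, collar below 0.02 m/s and distance of each of gauge, adaptor, canister, carton, driver, mug, collar from where it was at the start of the episode below 0.02 m); the robot touches nothing.
It fails at once if the wheel is turned a click past the wedge (value of joint wheel above 0.5 rad).
It fails at once if the larger button is pressed before the wheel is set (value of joint start above 0.003 m and value of joint wheel below -0.3 rad).
It fails at once if the small button is pressed (value of joint aux above 0.003 m).
It fails at once if the dial is touched (contact force between any of the fingers, the arm and dial above 1 N).
It fails at once if a loose thing is moved or lifted (distance of any of gauge, adaptor, canister, carton, driver, mug, collar from where it was at the start of the episode above 0.02 m).
It also fails if it takes over 45 s, if anything falls off the work surface, if the arm or the gripper's body presses on something with over 40 N, if the wrist force passes 120 N, or if a joint passes its speed limit or range.

### The arm

A 7-joint arm with a two-finger parallel gripper is mounted at the origin on the work surface. World frame = base frame: x ahead of the robot, y to its left, z up, the work surface at z = 0. Lengths are in mm, angles in degrees, forces in N, time in s.
With the tool pointing down it reaches from about 425 to 825 mm from the base axis. Payload 3.6 kg.
Tool frame: the origin (TCP) lies midway between the tips of the shut fingers; the grasp point (between the pads) lies 19 mm behind it; y points along the fingers, z is the direction in which the jaws open and shut, and the axes are right-handed (so a half turn about y gives the same grasp; the last joint's range is limited). The gripper opens to 93 mm and grips with 3 to 60 N. Pads are 15 mm wide; open, the fingers measure 128 mm over their backs; the gripper's body (75 mm by 188 mm) begins 65 mm behind the grasp point.
Start: joints at [-65.747, 35.231, -0.722, 81.555, 0.464, 63.22, -2.315], TCP at [282.574, 585.332, 218.64] pointing down, gripper open.
Joint ranges: [-178.69, 178.69], [-17.37, 117.87], [-77.05, 75.6], [15.02, 138.74], [-78.02, 258.01], [0.78, 113.62], [-162.83, 162.83]. Speed limits (degrees/s): [159.86, 159.86, 180, 180, 180, 180, 180].

### API

Orientations are given as a 3x3 rotation matrix whose columns are the frame's x, y, z axes.
In Python, from cell import env gives the robot as it stands.
- The arm moves only by the tool send_rows, never from a script. Its argument "targets" is a list of rows, each an object of numbers: "hand": the closure, from 0 (fully open) to 1 (shut); "x", "y", "z": the shift along the tool's x, y, z in cm; "twist": the turn about the tool's y in rad. A call has 1 to 20 rows; each row is the pose to reach, as a shift and turn from the pose commanded when the call began, along the tool's axes at that moment; what a row does not reach only later rows make up. A row lasts 1/8 s, in which the tool goes at most 62.5 mm and 10.7 degrees, less where a joint would pass 70% of its speed; a pose out of reach is approached as far as the arm can. A call with a gripper value outside its range is refused whole. The fingers move at their own pace and stop on an object; the grip force is fixed at half the most. Time passes only in rows, so rows that repeat a pose let the fingers close. It gives the time, the measured TCP pose, the force and the opening at its end, in the units of the state.
- env.sense(): the state, without advancing time (a new reading comes with each control period).
- env.snapshot(name): name is "scene" or "top" or "wrist"; returns a dict with "img" (480x640x3 uint8, blue, green, red), "K" (3x3 intrinsics, pixels), "R" (3x3) and "t" (3): a world point X has camera coordinates R X + t. Camera axes: x right, y down, z forward; pixel columns grow to the right and rows downward; lengths in mm; the calibration is good to about 2 mm. A picture is of the moment at which its call begins. There is no depth.
- env.close_job(): hands the job in, once; it reports no verdict.
Trained networks look in the newest picture that a camera, given by its name, has taken for a name from the list of things; names that differ only in an ending like _2 or _b are one class to them, and where a whole thing is asked for, a point or a joint stands for the part that bears it (a point fixed in the world has none). Each returns a list of dicts, best first, with "score" (0 to 1); they miss things now and then, are a little off and sometimes report something else, mostly with a low value. They report only what shows in the picture. A call takes as long as a camera call. They do not tell look-alikes from the thing itself.
- env.find_in(camera, query): "rect" ([left, top, width, height] in pixels, round what is visible of it).
- env.landmark_of(camera, query): "position" ([column, row] in pixels: a listed point, or the origin of a listed thing).
The state is a dict: "clock": time; "q": joint angles; "joint_velocities": joint speeds; "joint_torque": joint torques, N m; "eef_pos": TCP position; "orientation": TCP orientation; "contact_force": force on the tool from outside, world axes, zero at the start; "moment": the same for the moment, N m; "finger_gap": finger opening in mm.
Only numpy, scipy, OpenCV 4.12 (cv2) and the standard library are available. Lean on these libraries where they do the work, as an engineer would, in place of code of your own. Each camera call takes 0.05 s, during which the arm holds its last target.

## Working session

There is one attempt and no reset: what is moved stays moved. The work goes in short steps, Python scripts to look and compute and a tool call to move; the robot and the scene stay as the last step left them, time stands still between calls to the robot, and variables do not carry over. Pictures are saved under pics/ and viewed, and the job is handed in when it is done.

Besides the shell and the picture viewer there is one more tool, called after ">>>" by a JSON object that holds its "name" and its "arguments", one argument or row to a line. send_rows: Moves the arm, as the interface text tells. Its arguments: {"type":"object","properties":{"targets":{"type":"array"}},"required":["targets"]}

```bash
mkdir -p pics; python3 - <<'E'
from cell import env
import cv2
s=env.sense()
for k,v in s.items(): print(k,v)
for c in ("scene","top"):
    d=env.snapshot(c); cv2.imwrite(f"pics/{c}0.png",d["img"])
    print(c,d["K"],d["R"],d["t"])
    for q in ["wheel_axis","wheel_front","rib_tip","mark","start_top","aux_top","tester","dial"]:
        print(q,[( [round(float(x),1) for x in r["position"]],round(r["score"],2)) for r in env.landmark_of(c,q)[:3]])
E
```

```text
clock 0.0
q [-65.74538201  35.28898136  -0.72225395  81.64162165   0.46360176
  63.21775316  -2.31630847]
joint_velocities [ 0.04128564  0.1092947  -0.00918799 -0.01757736  0.03497994 -0.02185744
  0.07216228]
joint_torque [-6.91763926e-04 -4.58944881e+01  2.09159399e-01 -1.65746373e+01
 -6.09637261e-02  2.05730653e-02  2.30842743e-04]
eef_pos [282.27495822 584.63072167 217.48250234]
orientation [[ 9.00535784e-01 -1.07283395e-03  4.34780578e-01]
 [-4.34781901e-01 -2.30151653e-03  9.00532843e-01]
 [ 3.45324827e-05 -9.99996776e-01 -2.53904678e-03]]
contact_force [0.11867687 0.02346455 0.05252192]
moment [-0.025493   -0.00725478 -0.02626284]
finger_gap 92.83565181071218
scene [[471.30285045   0.         326.38631776]
 [  0.         471.30285045 238.99681683]
 [  0.           0.           1.        ]] [[ 0.47090718  0.88216194 -0.00606165]
 [ 0.73504579 -0.39615598 -0.55024369]
 [-0.4878054   0.25465812 -0.83498212]] [-274.73104078 -292.53959222 1434.75996818]
wheel_axis [([314.8, 267.1], 0.63), ([322.7, 263.4], 0.52)]
wheel_front [([303.1, 252.7], 0.66)]
rib_tip [([326.7, 271.2], 0.53)]
mark [([324.6, 270.1], 0.59)]
start_top [([306.7, 314.0], 0.64), ([304.9, 252.0], 0.26)]
aux_top [([379.1, 260.8], 0.36)]
tester [([334.1, 296.2], 0.81), ([377.1, 262.0], 0.66)]
dial [([321.9, 261.7], 0.62)]
top [[482.07921519   0.         315.01211564]
 [  0.         482.07921519 246.59962872]
 [  0.           0.           1.        ]] [[ 0.00548    -0.99986822 -0.01528121]
 [-0.98779122 -0.00303339 -0.15575402]
 [ 0.15568714  0.01594817 -0.98767767]] [  40.34481454  519.57339779 1001.44555089]
wheel_axis [([332.6, 236.1], 0.7)]
wheel_front [([338.1, 260.8], 0.68)]
rib_tip [([326.6, 248.9], 0.82), ([371.4, 181.1], 0.47)]
mark [([328.8, 223.8], 0.77)]
start_top [([371.0, 184.5], 0.53)]
aux_top [([372.5, 179.5], 0.69), ([279.4, 198.8], 0.5), ([325.9, 248.6], 0.43)]
tester [([325.8, 220.3], 0.63)]
dial [([332.1, 239.5], 0.75)]
```

```bash
python3 - <<'E'
import cv2
a=cv2.imread("pics/top0.png")[130:310,220:440]; cv2.imwrite("pics/top0c.png",cv2.resize(a,(770,630)[:2] if 0 else (733,600),interpolation=cv2.INTER_CUBIC))
a=cv2.imread("pics/scene0.png")[200:380,220:440]; cv2.imwrite("pics/scene0c.png",cv2.resize(a,(733,600),interpolation=cv2.INTER_CUBIC))
E
```

```text
(no output)
```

View pics/top0.png

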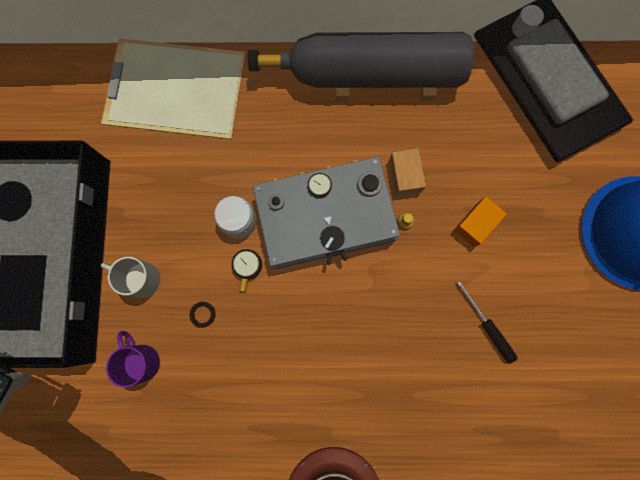

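View pics/scene0.png

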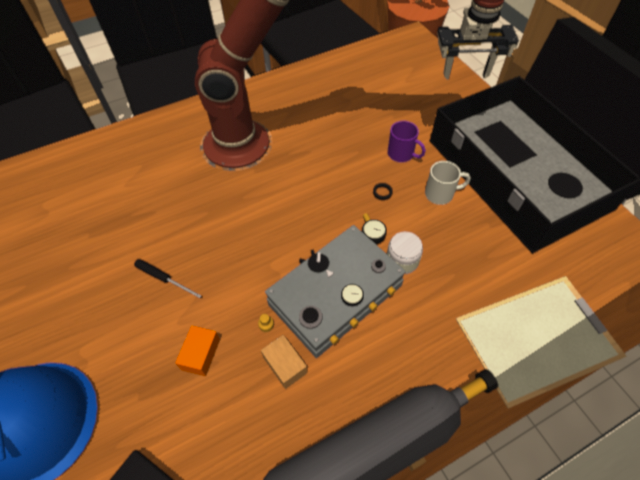

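```bash
sleep 0
```

```text
(no output)
```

View pics/top0c.png

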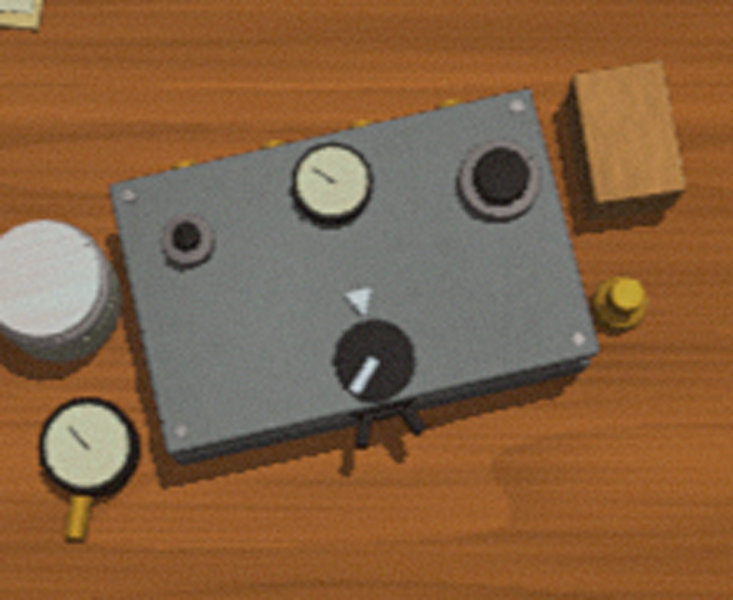

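View pics/scene0c.png

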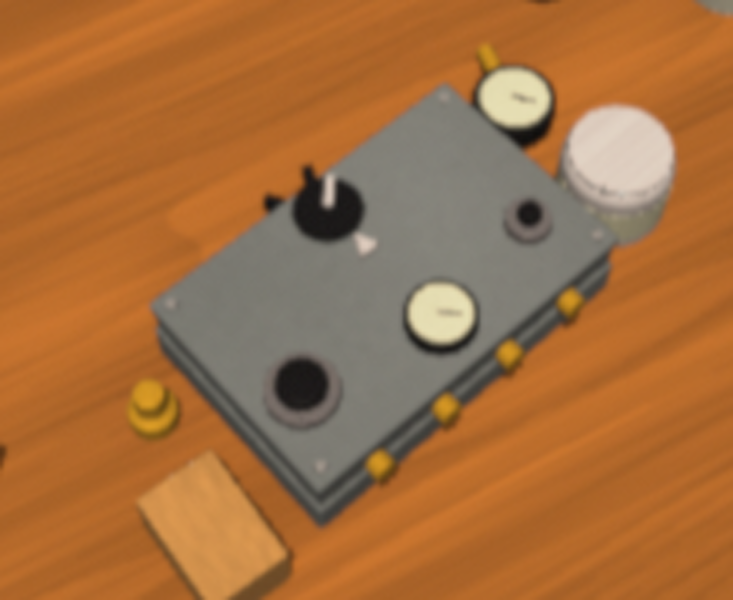

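The top picture shows the tester with its front facing down in the image, towards the robot. The dial is at (332,238) with the rib pointing lower-left, and the wedge is at (328,220).

Look-alikes:
- **Buttons:** the large black cap is at (370,184), on the right. The small one is at (276,202), on the left. The round gauge at (319,184) is not a button. By size, start is the one at (370,184).
- **Cartons:** the cardboard one is at (407,172) and the orange one at (481,221).
- **Mugs:** the grey one is at (133,278) and the purple one at (127,365).

The close crop confirms the choice of button. The rib looks about 3 clicks short.

```bash
cat > h.py <<'E'
import numpy as np
from scipy.optimize import least_squares
def proj(d,X):
    c=np.asarray(X)@d["R"].T+d["t"]; p=c@d["K"].T; return p[:,:2]/p[:,2:]
def back(d,uv,z):
    r=d["R"].T@np.linalg.solve(d["K"],[uv[0],uv[1],1.]); o=-d["R"].T@d["t"]
    return o+r*(z-o[2])/r[2]
def toW(p,L):
    c,s=np.cos(p[2]),np.sin(p[2]); L=np.asarray(L,float)
    return np.c_[p[0]+c*L[:,0]-s*L[:,1],p[1]+s*L[:,0]+c*L[:,1],L[:,2]]
E
python3 - <<'E'
from h import *
from cell import env
T=env.snapshot("top"); S=env.snapshot("scene")
L=[[90,140,76],[90,-140,76],[-90,-140,76],[-90,140,76],[-33,0,77],[-62,0,81.5]]
t=np.array([[110,187],[530,90],[597,352],[172,452],[366,316],[374,361]])*.3+[220,130]
s=np.array([[612,245],[322,505],[152,305],[445,87],[355,233],[328,209]])*.3+[220,200]
def f(p,which): 
    W=toW(p,L); r=[]
    if 't' in which: r.append(proj(T,W)-t)
    if 's' in which: r.append(proj(S,W)-s)
    return np.concatenate(r).ravel()
for w in('t','s','ts'):
    r=least_squares(f,[600,0,.2],args=(w,),loss='soft_l1'); print(w,r.x,np.degrees(r.x[2])); print(f(r.x,w).reshape(-1,2).round(1).tolist())
p=r.x; np.save("p.npy",p)
# button: triangulate
tb=np.array([499,175])*.3+[220,130]; sb=np.array([301,384])*.3+[220,200]
g=least_squares(lambda X: np.r_[(proj(T,[X])-tb).ravel(),(proj(S,[X])-sb).ravel()],[650,-50,90])
print("button",g.x,g.fun)
for z in(80,85,90): print(z,back(T,tb,z),back(S,sb,z))
# rib
c=back(T,np.array([374,361])*.3+[220,130],83); e=back(T,np.array([355,391])*.3+[220,130],83)
e2=back(T,np.array([375,361])*.3+[220,130],83)
d=e-c; a=np.arctan2(d[1],d[0])-p[2]; print("rib deg ccw from wedge",np.degrees(a))
print("axis,front",toW(p,[[-62,0,52],[-114,0,52]]))
s=env.sense();print(s["eef_pos"])
E
```

```text
t [5.91417742e+02 1.96696345e+01 2.37834639e-01] 13.626921056345719
[[-0.8, -0.7], [0.4, -1.2], [1.9, 0.4], [-1.2, 1.3], [-0.3, 0.4], [0.6, -0.3]]
s [5.99590884e+02 1.76577222e+01 2.33339217e-01] 13.369352319640354
[[3.3, -1.1], [-0.9, -2.1], [-1.6, 0.8], [0.3, -1.0], [0.3, 2.7], [0.2, 0.9]]
ts [5.93784827e+02 1.96090638e+01 2.38711658e-01] 13.677170526847327
[[-0.8, -1.8], [0.3, -2.3], [1.9, -0.8], [-1.1, 0.2], [-0.3, -0.7], [0.6, -1.4], [2.5, -3.7], [-0.9, -4.7], [-1.9, -1.2], [-0.6, -3.0], [-0.2, 0.5], [-0.4, -1.2]]
button [649.06462998 -73.33835952  86.51150516] [ 0.315603    0.12224955  0.34799503 -0.0392068 ]
80 [651.26394291 -73.33016677  80.        ] [646.07384719 -72.91733917  80.        ]
85 [649.77922122 -72.82910813  85.        ] [648.15793237 -73.78606414  85.        ]
90 [648.29449953 -72.32804949  90.        ] [650.24201754 -74.65478911  90.        ]
rib deg ccw from wedge 134.4158372401096
axis,front [[533.54293543   4.94910095  52.        ]
 [483.01747807  -7.34635178  52.        ]]
[282.57515639 585.33473004 218.65568817]
```

```bash
python3 - <<'E'
import cv2
from cell import env
d=env.snapshot("wrist"); cv2.imwrite("pics/w0.png",d["img"])
a=cv2.imread("pics/scene0.png")[0:100,420:560]; cv2.imwrite("pics/g.png",cv2.resize(a,None,fx=5,fy=5,interpolation=cv2.INTER_CUBIC))
E
```

```text
(no output)
```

View pics/g.png

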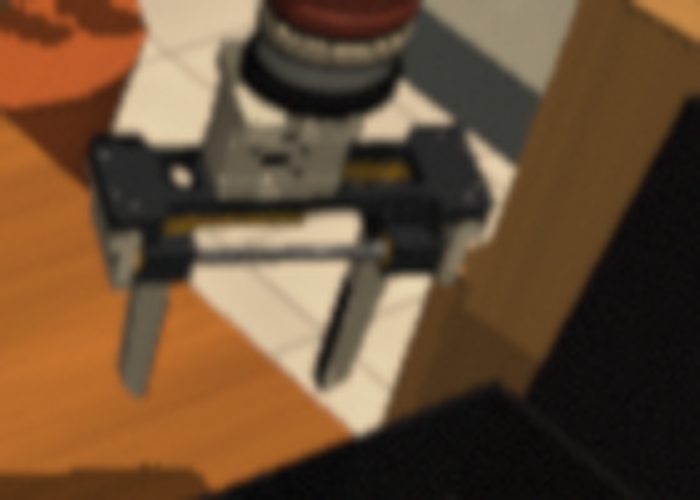

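View pics/w0.png

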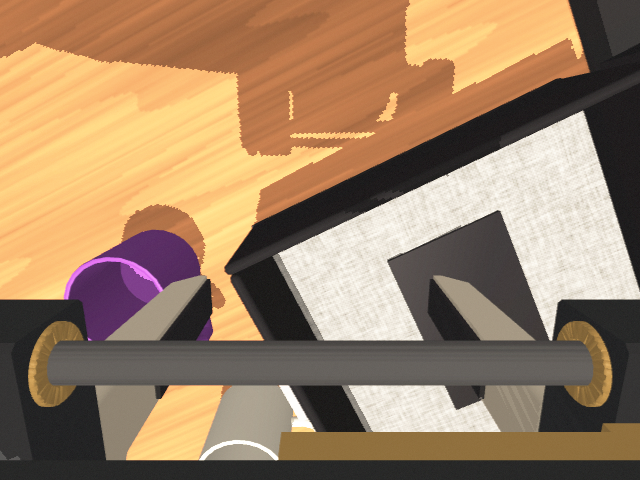

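>>> {"name": "send_rows", "arguments": {
  "targets": [
    {"hand":1,"x":46.6,"y":0,"z":-48.1,"twist":0.883},
    {"hand":1,"x":46.6,"y":0,"z":-48.1,"twist":0.883},
    {"hand":1,"x":46.6,"y":0,"z":-48.1,"twist":0.883},
    {"hand":1,"x":46.6,"y":0,"z":-48.1,"twist":0.883},
    {"hand":1,"x":46.6,"y":0,"z":-48.1,"twist":0.883},
    {"hand":1,"x":46.6,"y":0,"z":-48.1,"twist":0.883},
    {"hand":1,"x":46.6,"y":0,"z":-48.1,"twist":0.883},
    {"hand":1,"x":46.6,"y":0,"z":-48.1,"twist":0.883},
    {"hand":1,"x":46.6,"y":0,"z":-48.1,"twist":0.883},
    {"hand":1,"x":46.6,"y":0,"z":-48.1,"twist":0.883},
    {"hand":1,"x":46.6,"y":0,"z":-48.1,"twist":0.883},
    {"hand":1,"x":46.6,"y":0,"z":-48.1,"twist":0.883},
    {"hand":1,"x":46.6,"y":0,"z":-48.1,"twist":0.883},
    {"hand":1,"x":46.6,"y":0,"z":-48.1,"twist":0.883}
  ]
}}

```text
clock: 2.8
eef_pos: [492.9, -48.5, 218.6]
orientation: [[0.239, -0.0, 0.971], [-0.971, 0.001, 0.239], [-0.001, -1.0, -0.0]]
contact_force: [0.4, -0.4, 0.2]
finger_gap: 0.2
```

```bash
python3 - <<'E'
import cv2
from cell import env
from h import *
s=env.sense(); print(s["clock"],s["eef_pos"],s["orientation"],s["finger_gap"],s["contact_force"])
d=env.snapshot("wrist"); cv2.imwrite("pics/w1.png",d["img"])
T=env.snapshot("top"); cv2.imwrite("pics/t1.png",cv2.resize(T["img"][130:310,220:440],(733,600),interpolation=cv2.INTER_CUBIC))
for p in ([591.4,19.7,.238],[595,19,.2355]):
  print(proj(d,toW(p,[[-90,140,76],[-90,-140,76],[-90,0,76],[-33,0,77],[-62,0,81.5]])).round(0).tolist())
E
```

```text
2.8 [492.8971482  -48.52899909 218.58895086] [[ 2.38920203e-01 -4.48484019e-04  9.71039101e-01]
 [-9.71038643e-01  9.64917822e-04  2.38920536e-01]
 [-1.04412498e-03 -9.99999434e-01 -2.04956952e-04]] 0.23605814148701046 [ 0.38545715 -0.4494405   0.2138198 ]
[[354.0, -51.0], [346.0, 338.0], [350.0, 165.0], [427.0, 166.0], [389.0, 166.0]]
[[360.0, -49.0], [350.0, 339.0], [354.0, 167.0], [432.0, 168.0], [393.0, 168.0]]
```

View pics/w1.png

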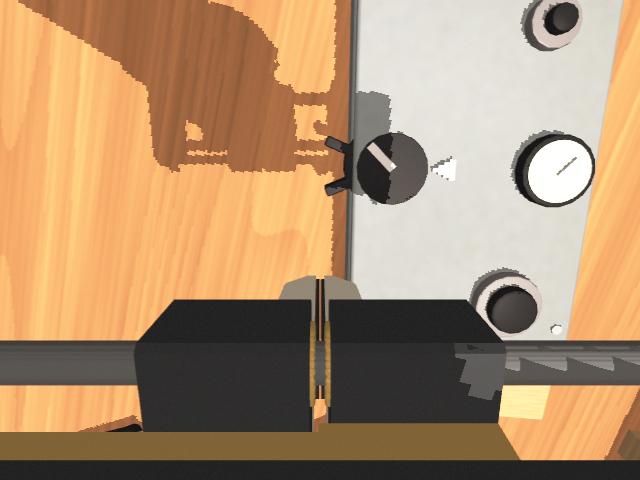

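View pics/t1.png

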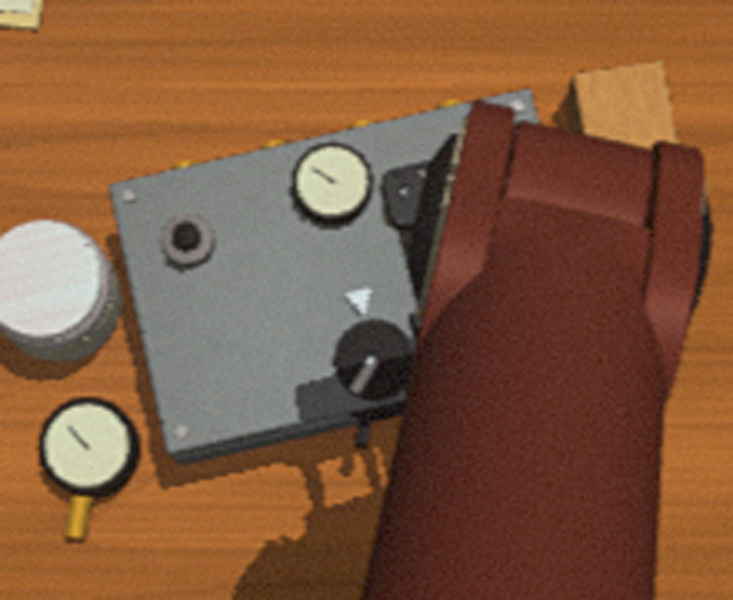

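The wrist view shows the dial at (392,168) with the rib pointing up-left. The wedge tip is at (430,168) and the two teeth are at about (337,145) and (337,187). The shut fingertip at (320,290) is in front of the box, on the -y side. I'm going down beside the -y tooth.

>>> {"name": "send_rows", "arguments": {
  "targets": [
    {"hand":1,"x":0.2,"y":6,"z":0,"twist":0},
    {"hand":1,"x":0.2,"y":12,"z":0,"twist":0},
    {"hand":1,"x":0.2,"y":16,"z":0,"twist":0},
    {"hand":1,"x":0.2,"y":18.6,"z":0,"twist":0},
    {"hand":1,"x":0.2,"y":18.6,"z":0,"twist":0},
    {"hand":1,"x":0.2,"y":18.6,"z":0,"twist":0}
  ]
}}

```text
clock: 3.65
eef_pos: [494.4, -52.1, 33.6]
orientation: [[0.237, 0.002, 0.972], [-0.972, -0.0, 0.237], [0.001, -1.0, 0.002]]
contact_force: [-0.1, 0.7, 0.5]
finger_gap: 0.3
```

```bash
cat > st.py <<'E'
import cv2,sys
from cell import env
from h import *
s=env.sense(); e=s["eef_pos"]; A=np.array([534,4.5]); c,n=np.cos(.2375),np.sin(.2375)
d=e[:2]-A; F=s["contact_force"]
print(s["clock"],"xt,yt,z",(c*d[0]+n*d[1]).round(1),(-n*d[0]+c*d[1]).round(1),e[2].round(1),"F xt yt z",(c*F[0]+n*F[1]).round(1),(-n*F[0]+c*F[1]).round(1),F[2].round(1))
d=env.snapshot("wrist"); cv2.imwrite("pics/%s.png"%sys.argv[1],d["img"])
E
python3 st.py w2
```

```text
3.65 xt,yt,z -51.8 -45.7 33.6 F xt yt z 0.1 0.7 0.5
```

View pics/w2.png

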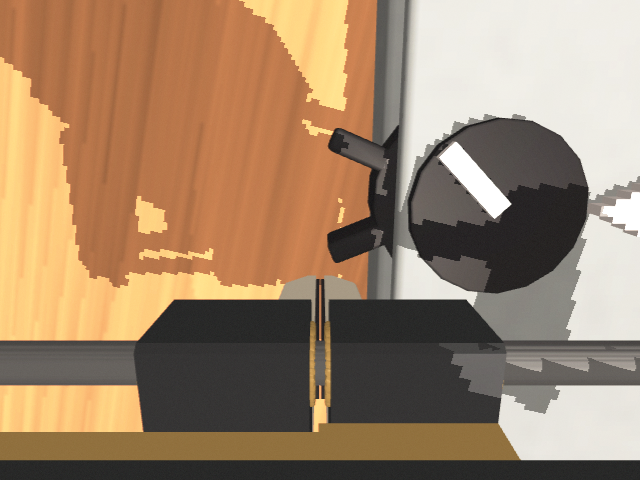

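The finger is at (320,290), beside the -y tooth at (355,245), and overlaps it well radially. Pushing now.

>>> {"name": "send_rows", "arguments": {
  "targets": [
    {"hand":1,"x":-0.8},
    {"hand":1,"x":-1.4},
    {"hand":1,"x":-1.9},
    {"hand":1,"x":-2.4},
    {"hand":1,"x":-2.9},
    {"hand":1,"x":-3.4},
    {"hand":1,"x":-3.9},
    {"hand":1,"x":-4.3},
    {"hand":1,"x":-4.5},
    {"hand":1,"x":-4.5},
    {"hand":1,"x":-4.5}
  ]
}}

```text
$.targets[0]: bad value
```

```bash
python3 st.py w3
```

```text
3.7 xt,yt,z -51.6 -45.8 33.9 F xt yt z -0.0 0.4 0.9
```

View pics/w3.png

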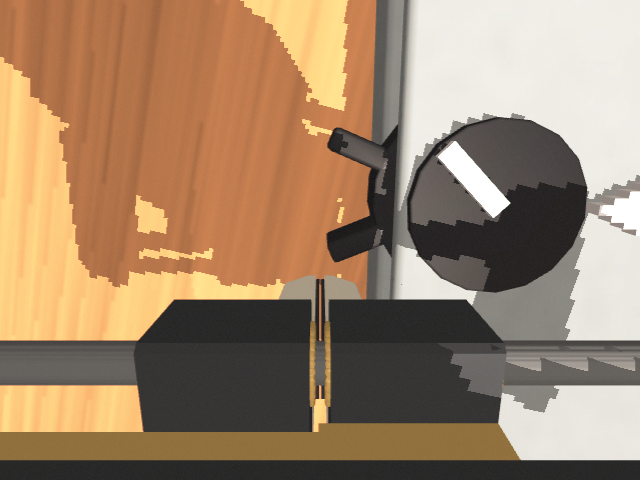

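Refused because every field must be given. Nothing has moved in the picture; resending with all of them.

>>> {"name": "send_rows", "arguments": {
  "targets": [
    {"hand":1,"x":-0.8,"y":0,"z":0,"twist":0},
    {"hand":1,"x":-1.4,"y":0,"z":0,"twist":0},
    {"hand":1,"x":-1.9,"y":0,"z":0,"twist":0},
    {"hand":1,"x":-2.4,"y":0,"z":0,"twist":0},
    {"hand":1,"x":-2.9,"y":0,"z":0,"twist":0},
    {"hand":1,"x":-3.4,"y":0,"z":0,"twist":0},
    {"hand":1,"x":-3.9,"y":0,"z":0,"twist":0},
    {"hand":1,"x":-4.3,"y":0,"z":0,"twist":0},
    {"hand":1,"x":-4.5,"y":0,"z":0,"twist":0},
    {"hand":1,"x":-4.5,"y":0,"z":0,"twist":0},
    {"hand":1,"x":-4.5,"y":0,"z":0,"twist":0}
  ]
}}

```text
clock: 5.12
eef_pos: [483.3, -8.8, 32.7]
orientation: [[0.236, 0.001, 0.972], [-0.972, -0.0, 0.236], [0.0, -1.0, 0.0]]
contact_force: [0.5, -0.0, -0.0]
finger_gap: 0.4
```

```bash
python3 st.py w4
```

```text
5.125 xt,yt,z -52.4 -1.0 32.7 F xt yt z 0.4 -0.1 -0.0
```

View pics/w4.png

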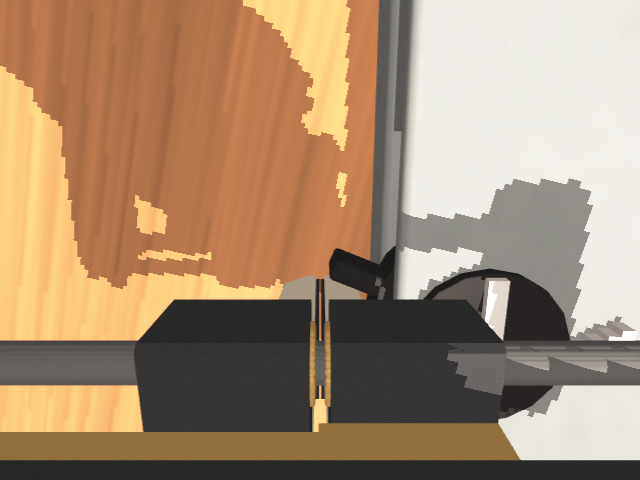

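One click done: the rib now points up in the image (+y side) and the tooth is at (360,265), clear of the finger. Back out, go round and repeat.

>>> {"name": "send_rows", "arguments": {
  "targets": [
    {"hand":1,"x":0,"y":0,"z":-2,"twist":0},
    {"hand":1,"x":0,"y":0,"z":-4,"twist":0},
    {"hand":1,"x":0,"y":0,"z":-4,"twist":0},
    {"hand":1,"x":4.5,"y":0,"z":-4,"twist":0},
    {"hand":1,"x":4.5,"y":0,"z":-4,"twist":0},
    {"hand":1,"x":4.5,"y":0,"z":0,"twist":0},
    {"hand":1,"x":4.5,"y":0,"z":0.1,"twist":0},
    {"hand":1,"x":4.5,"y":0,"z":0.1,"twist":0}
  ]
}}

```text
clock: 6.18
eef_pos: [494.2, -51.4, 32.4]
orientation: [[0.237, -0.001, 0.972], [-0.972, 0.0, 0.237], [-0.001, -1.0, -0.001]]
contact_force: [0.2, 0.3, 0.2]
finger_gap: 0.9
```

```bash
python3 st.py w5
```

```text
6.175 xt,yt,z -51.8 -45.0 32.4 F xt yt z 0.2 0.2 0.2
```

View pics/w5.png

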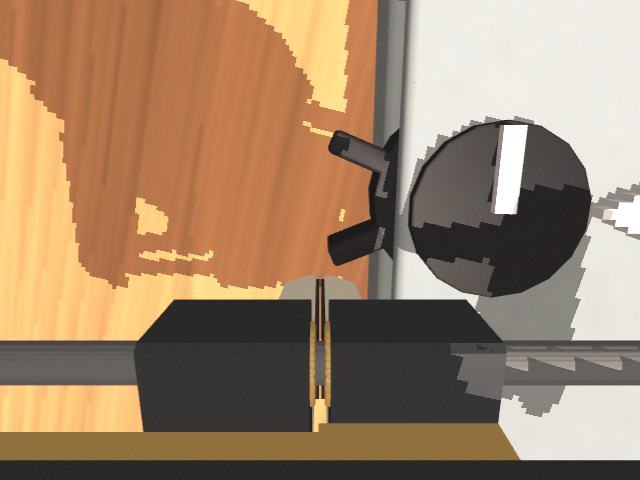

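The rib is now 90° from the wedge: it points up at (510,165) and the wedge is to the right. That leaves two clicks.

>>> {"name": "send_rows", "arguments": {
  "targets": [
    {"hand":1,"x":-0.8,"y":0,"z":0,"twist":0},
    {"hand":1,"x":-1.4,"y":0,"z":0,"twist":0},
    {"hand":1,"x":-1.9,"y":0,"z":0,"twist":0},
    {"hand":1,"x":-2.4,"y":0,"z":0,"twist":0},
    {"hand":1,"x":-2.9,"y":0,"z":0,"twist":0},
    {"hand":1,"x":-3.4,"y":0,"z":0,"twist":0},
    {"hand":1,"x":-3.9,"y":0,"z":0,"twist":0},
    {"hand":1,"x":-4.3,"y":0,"z":0,"twist":0},
    {"hand":1,"x":-4.5,"y":0,"z":0,"twist":0},
    {"hand":1,"x":-4.5,"y":0,"z":0,"twist":0},
    {"hand":1,"x":-4.5,"y":0,"z":-2,"twist":0},
    {"hand":1,"x":-4.5,"y":0,"z":-4,"twist":0},
    {"hand":1,"x":-4.5,"y":0,"z":-4,"twist":0},
    {"hand":1,"x":0,"y":0,"z":-4,"twist":0},
    {"hand":1,"x":0,"y":0,"z":-4,"twist":0},
    {"hand":1,"x":0,"y":0,"z":0,"twist":0},
    {"hand":1,"x":0,"y":0,"z":0,"twist":0},
    {"hand":1,"x":0,"y":0,"z":0,"twist":0}
  ]
}}

```text
clock: 8.48
eef_pos: [493.8, -51.6, 32.4]
orientation: [[0.237, -0.001, 0.972], [-0.972, 0.0, 0.237], [-0.001, -1.0, -0.001]]
contact_force: [-0.6, -0.8, 1.2]
finger_gap: 0.5
```

```bash
python3 st.py w6
```

```text
8.475 xt,yt,z -52.3 -45.0 32.4 F xt yt z -0.7 -0.7 1.2
```

View pics/w6.png

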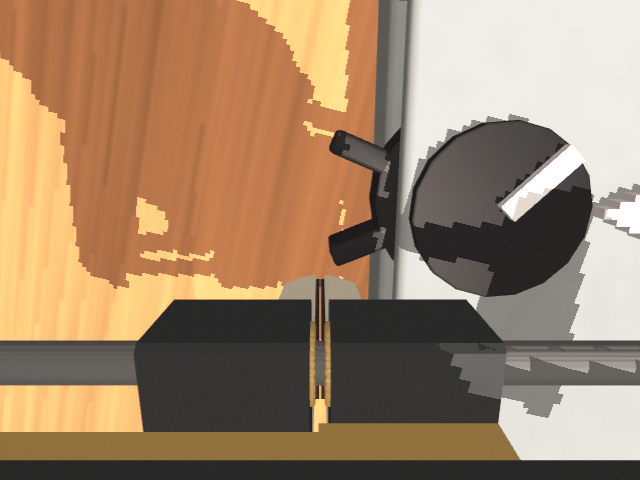

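The rib now points up-right at (560,170), 45° short of the wedge at (620,210). One click left. After it I'll back out and stay clear.

>>> {"name": "send_rows", "arguments": {
  "targets": [
    {"hand":1,"x":-0.8,"y":0,"z":0,"twist":0},
    {"hand":1,"x":-1.4,"y":0,"z":0,"twist":0},
    {"hand":1,"x":-1.9,"y":0,"z":0,"twist":0},
    {"hand":1,"x":-2.4,"y":0,"z":0,"twist":0},
    {"hand":1,"x":-2.9,"y":0,"z":0,"twist":0},
    {"hand":1,"x":-3.4,"y":0,"z":0,"twist":0},
    {"hand":1,"x":-3.9,"y":0,"z":0,"twist":0},
    {"hand":1,"x":-4.3,"y":0,"z":0,"twist":0},
    {"hand":1,"x":-4.5,"y":0,"z":0,"twist":0},
    {"hand":1,"x":-4.5,"y":0,"z":0,"twist":0},
    {"hand":1,"x":-4.5,"y":0,"z":-2,"twist":0},
    {"hand":1,"x":-4.5,"y":0,"z":-4,"twist":0},
    {"hand":1,"x":-4.5,"y":0,"z":-4,"twist":0},
    {"hand":1,"x":0,"y":0,"z":-4,"twist":0},
    {"hand":1,"x":0,"y":-6,"z":-4,"twist":0},
    {"hand":1,"x":0,"y":-12,"z":-4,"twist":0},
    {"hand":1,"x":0,"y":-14,"z":-2,"twist":0},
    {"hand":1,"x":0,"y":-14,"z":-2,"twist":0},
    {"hand":1,"x":0,"y":-14,"z":-2,"twist":0}
  ]
}}

```text
clock: 10.9
eef_pos: [474.1, -56.6, 171.6]
orientation: [[0.236, -0.003, 0.972], [-0.972, 0.0, 0.236], [-0.001, -1.0, -0.003]]
contact_force: [-0.9, 0.3, -0.4]
finger_gap: 0.6
```

```bash
python3 st.py w7
```

```text
10.9 xt,yt,z -72.6 -45.3 171.6 F xt yt z -0.8 0.5 -0.4
```

View pics/w7.png

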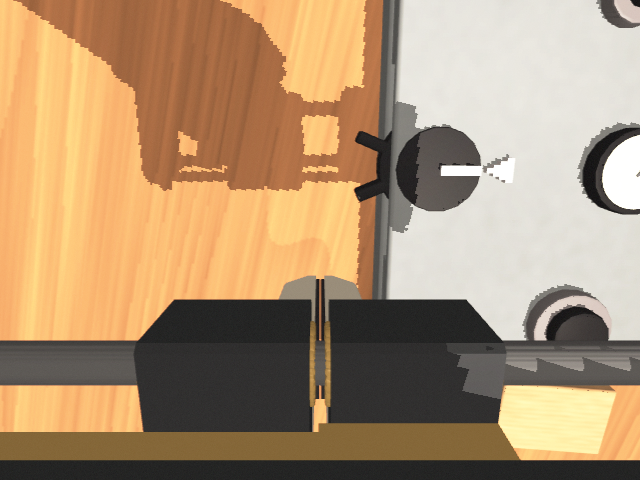

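The rib at (460,170) points straight at the wedge tip (487,170), so the wheel is set. Next I move over the large button at (578,325).

>>> {"name": "send_rows", "arguments": {
  "targets": [
    {"hand":1,"x":5.7,"y":0,"z":6,"twist":0},
    {"hand":1,"x":5.7,"y":0,"z":12,"twist":0},
    {"hand":1,"x":5.7,"y":0,"z":16.6,"twist":0},
    {"hand":1,"x":5.7,"y":2,"z":16.6,"twist":0},
    {"hand":1,"x":5.7,"y":4,"z":16.6,"twist":0},
    {"hand":1,"x":5.7,"y":6,"z":16.6,"twist":0},
    {"hand":1,"x":5.7,"y":6,"z":16.6,"twist":0},
    {"hand":1,"x":5.7,"y":6,"z":16.6,"twist":0}
  ]
}}

```text
clock: 11.95
eef_pos: [649.7, -73.4, 112.4]
orientation: [[0.235, -0.001, 0.972], [-0.972, -0.0, 0.235], [-0.0, -1.0, -0.001]]
contact_force: [-0.9, -0.4, 0.0]
finger_gap: 0.1
```

```bash
python3 st.py w8; python3 - <<'E'
from cell import env
import cv2
print(env.sense()["eef_pos"])
d=env.snapshot("scene");cv2.imwrite("pics/s8.png",cv2.resize(d["img"][180:360,220:400],(600,600),interpolation=cv2.INTER_CUBIC))
E
```

```text
11.95 xt,yt,z 94.1 -102.9 112.4 F xt yt z -0.9 -0.2 0.0
[650.13056241 -73.4021925  113.08037267]
```

View pics/w8.png

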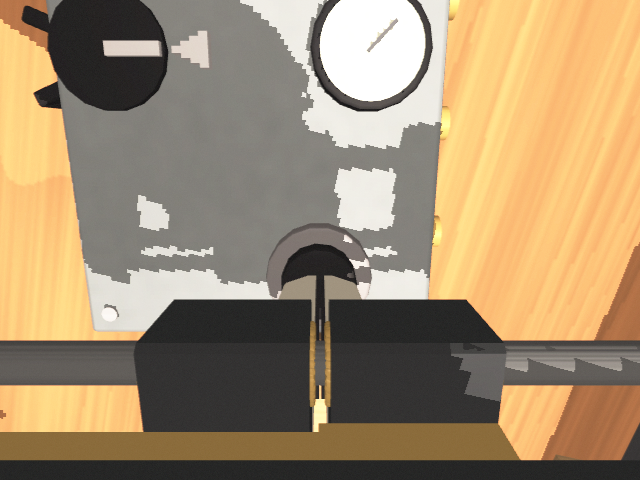

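View pics/s8.png

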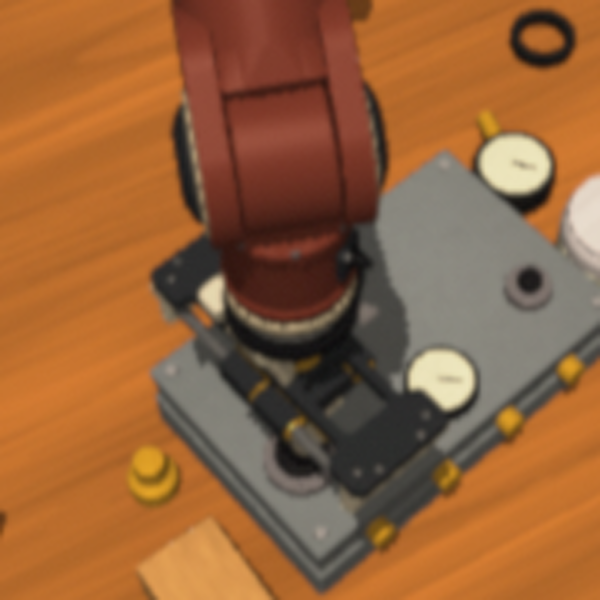

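The finger is centred over the large black cap (cap around (320,270), finger (320,285)). The rib still points at the wedge. Descending slowly.

>>> {"name": "send_rows", "arguments": {
  "targets": [
    {"hand":1,"x":0,"y":1.2,"z":0,"twist":0},
    {"hand":1,"x":0,"y":2.0,"z":0,"twist":0},
    {"hand":1,"x":0,"y":2.2,"z":0,"twist":0},
    {"hand":1,"x":0,"y":2.4,"z":0,"twist":0},
    {"hand":1,"x":0,"y":2.6,"z":0,"twist":0},
    {"hand":1,"x":0,"y":2.6,"z":0,"twist":0}
  ]
}}

```text
clock: 12.8
eef_pos: [650.3, -73.2, 92.0]
orientation: [[0.236, 0.002, 0.972], [-0.972, 0.001, 0.236], [-0.001, -1.0, 0.002]]
contact_force: [-7.5, 1.0, 23.5]
finger_gap: 0.6
```

```bash
python3 st.py w9; python3 - <<'E'
from cell import env
import cv2
s=env.sense();print(s["eef_pos"],s["contact_force"],s["moment"])
d=env.snapshot("scene");cv2.imwrite("pics/s9.png",cv2.resize(d["img"][240:360,240:360],(600,600),interpolation=cv2.INTER_CUBIC))
E
```

```text
12.8 xt,yt,z 94.8 -102.9 92.0 F xt yt z -7.1 2.7 23.5
[650.30809113 -73.1682187   92.02431282] [-7.03808857  1.70309668 24.71096314] [0.39950049 1.86780635 0.0370842 ]
```

View pics/w9.png

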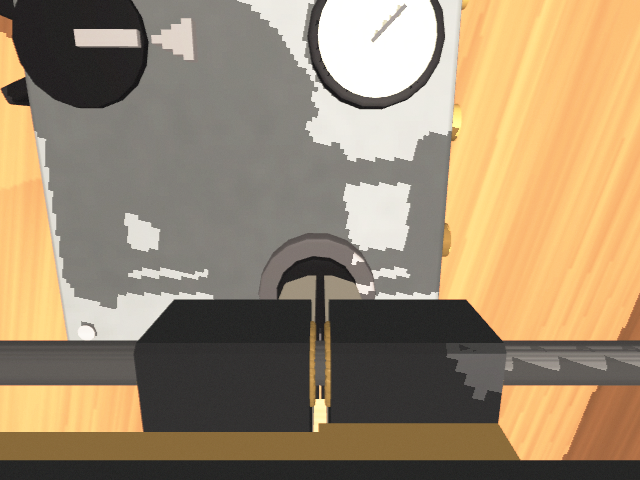

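View pics/s9.png

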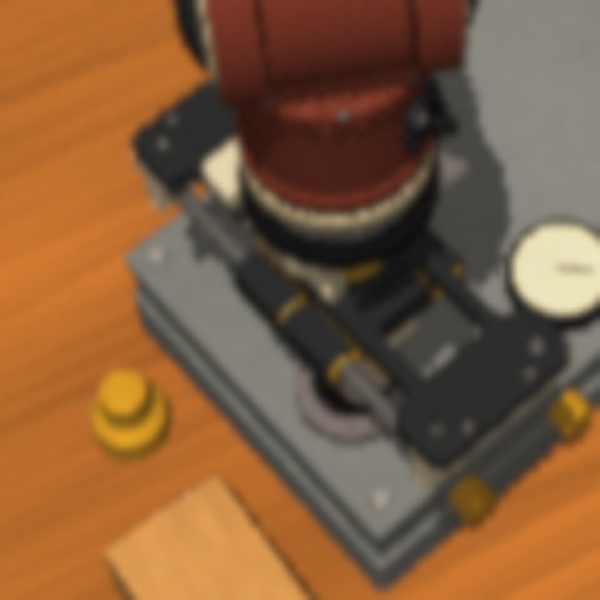

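>>> {"name": "send_rows", "arguments": {
  "targets": [
    {"hand":1,"x":0,"y":-0.3,"z":0,"twist":0},
    {"hand":1,"x":0,"y":-0.3,"z":0,"twist":0}
  ]
}}

```text
clock: 13.15
eef_pos: [650.2, -73.2, 92.3]
orientation: [[0.236, 0.002, 0.972], [-0.972, 0.0, 0.236], [-0.0, -1.0, 0.002]]
contact_force: [-3.9, 0.8, 12.5]
finger_gap: 0.7
```

>>> {"name": "send_rows", "arguments": {
  "targets": [
    {"hand":1,"x":0,"y":-0.3,"z":0,"twist":0},
    {"hand":1,"x":0,"y":-0.3,"z":0,"twist":0}
  ]
}}

```text
clock: 13.4
eef_pos: [650.2, -73.2, 93.3]
orientation: [[0.236, 0.001, 0.972], [-0.972, -0.0, 0.236], [0.0, -1.0, 0.001]]
contact_force: [-0.4, 0.2, 4.8]
finger_gap: 0.5
```

>>> {"name": "send_rows", "arguments": {
  "targets": [
    {"hand":1,"x":0,"y":-0.2,"z":0,"twist":0},
    {"hand":1,"x":0,"y":-0.2,"z":0,"twist":0}
  ]
}}

```text
clock: 13.65
eef_pos: [650.2, -73.1, 94.7]
orientation: [[0.236, 0.001, 0.972], [-0.972, -0.0, 0.236], [0.0, -1.0, 0.001]]
contact_force: [0.0, -0.3, 3.8]
finger_gap: 0.4
```

>>> {"name": "send_rows", "arguments": {
  "targets": [
    {"hand":1,"x":0,"y":-0.2,"z":0,"twist":0},
    {"hand":1,"x":0,"y":-0.2,"z":0,"twist":0}
  ]
}}

```text
clock: 13.9
eef_pos: [650.2, -73.1, 96.6]
orientation: [[0.236, 0.001, 0.972], [-0.972, -0.0, 0.236], [0.0, -1.0, 0.001]]
contact_force: [1.8, 0.2, 2.7]
finger_gap: 0.4
```

>>> {"name": "send_rows", "arguments": {
  "targets": [
    {"hand":1,"x":0,"y":-0.2,"z":0,"twist":0},
    {"hand":1,"x":0,"y":-0.2,"z":0,"twist":0}
  ]
}}

```text
clock: 14.15
eef_pos: [649.5, -73.0, 98.3]
orientation: [[0.236, -0.001, 0.972], [-0.972, 0.0, 0.236], [-0.0, -1.0, -0.001]]
contact_force: [0.0, -0.6, 1.4]
finger_gap: 0.2
```

>>> {"name": "send_rows", "arguments": {
  "targets": [
    {"hand":1,"x":0,"y":-0.3,"z":0,"twist":0},
    {"hand":1,"x":0,"y":-0.3,"z":0,"twist":0}
  ]
}}

```text
clock: 14.4
eef_pos: [649.4, -73.0, 101.4]
orientation: [[0.236, -0.001, 0.972], [-0.972, 0.0, 0.236], [-0.0, -1.0, -0.001]]
contact_force: [-0.0, -0.3, 0.8]
finger_gap: 0.4
```

The force rose along a soft spring, from about 1 N at 98 mm to 5 N at 93 mm, then hit a hard stop at 92 mm. That means the button went fully down. Retreating and checking.

>>> {"name": "send_rows", "arguments": {
  "targets": [
    {"hand":1,"x":0,"y":-3,"z":0,"twist":0},
    {"hand":1,"x":0,"y":-8,"z":0,"twist":0},
    {"hand":1,"x":0,"y":-12,"z":0,"twist":0},
    {"hand":1,"x":0,"y":-12,"z":-6,"twist":0},
    {"hand":1,"x":0,"y":-12,"z":-12,"twist":0},
    {"hand":1,"x":4,"y":-12,"z":-18,"twist":0},
    {"hand":1,"x":10,"y":-12,"z":-18,"twist":0},
    {"hand":1,"x":16,"y":-12,"z":-18,"twist":0},
    {"hand":1,"x":16,"y":-12,"z":-18,"twist":0},
    {"hand":1,"x":16,"y":-12,"z":-18,"twist":0},
    {"hand":1,"x":16,"y":-12,"z":-18,"twist":0}
  ]
}}

```text
clock: 15.78
eef_pos: [513.0, -268.6, 221.4]
orientation: [[0.239, -0.001, 0.971], [-0.971, 0.002, 0.239], [-0.002, -1.0, -0.0]]
contact_force: [-0.1, -0.4, 1.1]
finger_gap: 0.6
```

```bash
python3 st.py w10; python3 - <<'E'
from cell import env
import cv2
d=env.snapshot("top");cv2.imwrite("pics/t10.png",d["img"])
d=env.snapshot("scene");cv2.imwrite("pics/s10.png",cv2.resize(d["img"][200:380,220:440],(733,600),interpolation=cv2.INTER_CUBIC))
E
```

```text
15.775 xt,yt,z -84.7 -260.5 221.4 F xt yt z -0.2 -0.3 1.1
```

View pics/t10.png

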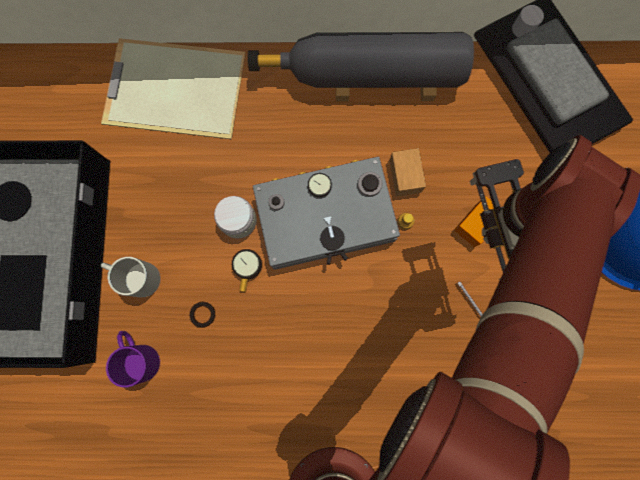

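View pics/s10.png

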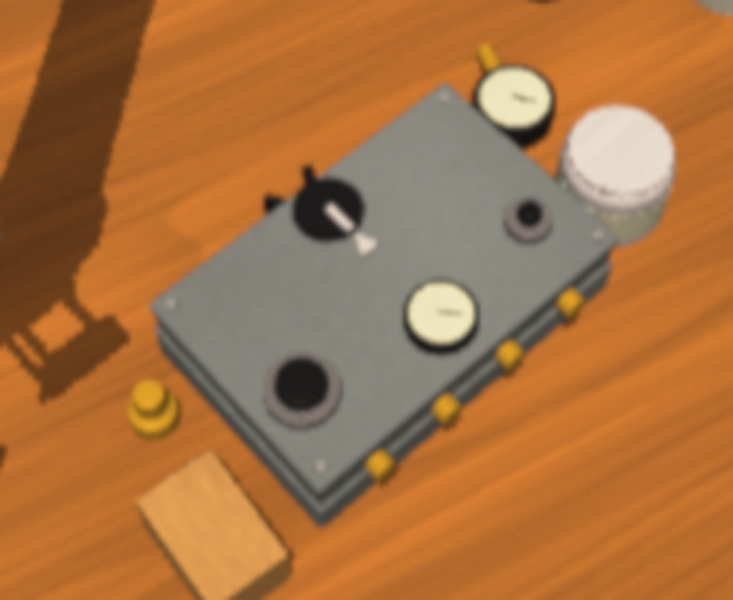

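The rib (crop (340,218)) meets the wedge (365,243). Both caps look as they did at the start, the visible loose things have not moved, and the arm is clear. Handing in.

```bash
python3 -c "
from cell import env
print(env.close_job())"
```

```text
the job is handed in; nothing more can be done
None
```

The tester is set and started, and the job is handed in at about 16 s of the 45 s allowed. `close_job` gave no verdict.

- **Wheel:** I flicked it three clicks clockwise with the shut fingertip. The rib started about 134° short of the wedge and now points straight at it in the wrist, top and scene pictures.
- **Large button:** I pressed it down to its hard stop and let it come up. The force rose along a soft spring to about 5 N, then hit the stop, peaking at about 25 N. Pressed like this, its travel was about 6 mm.
- **Last checks:** both buttons looked as they did at the start, and the loose things in view had not moved. The arm hid part of the screwdriver in the top picture, though the arm never went down near it. The final force reading was about 1 N with the arm in free air.
- **Disagreements:**
  - One move call was refused for missing fields; nothing moved.
  - My camera estimate put the button top at about 86 mm, but contact came at about 98 mm.
  - The fits of the tester's position from the top and scene cameras differed by about 8 mm. I settled it with the wrist view before the first push.

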